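Unload the reagent cassette stack into the colour-coded cradles

ROBOT

A 7-joint arm with a two-finger parallel gripper is mounted at the origin on the work surface. World frame = base frame: x ahead of the robot, y to its left, z up, the work surface at z = 0. Lengths are in m, angles in rad, forces in N, time in s.
With the tool pointing down it reaches from about 0.35 to 0.775 m from the base axis. Payload 3.1 kg.
Tool frame: the origin (TCP) lies on the centre line of the jaws, within the pads' length; the fingertips stand arm.tcp_to_tips ahead of it and the grasp point (between the pads) is the TCP (arm.tcp_to_tips is the distance from the TCP to the fingertips, in m); z points along the fingers, y is the direction in which the jaws open and shut (so a half turn about z gives the same grasp; the last joint's range is limited). The gripper opens to 85 mm and grips with 20 to 120 N. Pads are 22 mm wide; open, the fingers measure 114 mm over their backs; the gripper's body (76 mm by 85 mm) begins 54 mm behind the grasp point. The pads swing forward as they close: fully open they stand 13 mm farther back than shut.
Start: joints at [1.144, 0.311, 0.014, 1.512, -0.004, 1.319, -0.027], TCP at [0.206, -0.51, 0.25] pointing down, gripper open.
Joint ranges: [-2.7, 2.7], [-0.3, 1.91], [-1.27, 1.3], [0.12, 2.57], [-1.44, 4.58], [0.2, 2.03], [-3.05, 3.05]. Speed limits (rad/s): [2.79, 2.79, 3.14, 3.14, 3.14, 3.14, 3.14].

INTERFACE

Orientations are given as a unit quaternion [x, y, z, w].
In Python, from plant import arm gives the robot as it stands. The module is installed in compiled form; this text tells all that it offers.
- The arm moves only by the tool move_arm, never from a script. Its argument "rows" is a list of rows, each a list of 3 entries, a list of its own where there are three numbers: the gripper's target within -1 to 1 (shut at 1, half-way at 0, fully open at -1), then the shift along the tool's x, y, z in mm, then the turn about the tool's z in rad. In form: [[jaw, [x, y, z], yaw], ...]. A call has 1 to 8 rows; each row is the pose to reach, as a shift and turn from the pose commanded when the call began, along the tool's axes at that moment; what a row does not reach only later rows make up. A row lasts 1/10 s, in which the tool goes at most 50 mm and 8.59 degrees, less where a joint would pass 70% of its speed; a pose out of reach is approached as far as the arm can. A call with a gripper value outside its range is refused whole. The fingers move at their own pace and stop on an object; the grip force is fixed at half the most. Time passes only in rows, so rows that repeat a pose let the fingers close. It gives the time, the measured TCP pose, the force and the opening at its end, in the units of the state.
- arm.observe(): the state, without advancing time (a new reading comes with each control period).
- arm.snapshot(name): name is "side" or "top"; returns a dict with "image" (384x512x3 uint8, red, green, blue), "fovy" (degrees; the focal length in pixels is half the picture's height over the tangent of half this angle, whatever the lens; pixels are square), "cx", "cy" (the principal point, pixels), "k1" (the pictures are not rectified: a ray, as slopes to the right and down, at radius r is drawn at 1 + k1 r^2 times it, then the intrinsics apply), "xyz" and "orientation" of the camera in the world. Camera axes: x right, y up, looking along -z (the intrinsics and any distortion apply to the point x, -y, -z); pixel columns grow to the right and rows downward; lengths in m; the calibration is good to about 2 mm. A picture is of the moment at which its call begins. There is no depth.
- arm.finish_job(): hands the job in, once; it reports no verdict.
The state is a dict: "clock": time; "joint_positions": joint angles; "joint_velocities": joint speeds; "joint_efforts": joint torques, N m; "tcp_pos": TCP position; "tool_rot": TCP orientation; "ft_force": force on the tool from outside, world axes, zero at the start; "ft_torque": the same for the moment, N m; "opening": opening from 0.0 (shut) to 1.0 (fully open).
Only numpy, scipy, OpenCV 4.12 (cv2) and the standard library are available. Lean on these libraries where they do the work, as an engineer would, in place of code of your own. Each camera call takes 0.05 s, during which the arm holds its last target. There are 200 camera calls.

TASK

Take the stack of four reagent cassettes apart from the top down and set each cassette in the loading cradle of its own colour, flat on the cradle's floor inside the rim, squarely and lengthwise with it: first yellow, then red, then green, then blue. The cassettes are full, so keep them upright and set them down gently rather than dropping them, and leave the rack of black-capped vials standing where it is.

Things in the scene. Friction and masses are not known exactly. Their poses are not given: they have to be found in the camera images.
- cassette_yellow: reagent cassette: a closed flat box with a yellow lid (upper 11 mm) on a white base, 54 mm long (its y), 44 mm wide (its x), 30 mm high, flat on top. Starts top of the stack, lying on the red one; each cassette is laid on the one below by hand, a few mm and degrees askew. Origin: centre of its underside, z up. 80 to 500 g.
- cassette_red: reagent cassette: a closed flat box with a red lid (upper 11 mm) on a white base, 80 mm long (its y), 48 mm wide (its x), 30 mm high, flat on top. Starts second from the top, lying on the green one; each cassette is laid on the one below by hand, a few mm and degrees askew. Origin: centre of its underside, z up. 80 to 500 g.
- cassette_green: reagent cassette: a closed flat box with a green lid (upper 11 mm) on a white base, 106 mm long (its y), 52 mm wide (its x), 30 mm high, flat on top. Starts third from the top, lying on the blue one; each cassette is laid on the one below by hand, a few mm and degrees askew. Origin: centre of its underside, z up. 80 to 500 g.
- cassette_blue: reagent cassette: a closed flat box with a blue lid (upper 11 mm) on a white base, 132 mm long (its y), 56 mm wide (its x), 30 mm high, flat on top. Starts bottom of the stack, lying on a flat aluminium transport tray (fixed to the bench, 86 x 164 mm, 6 mm thick); each cassette is laid on the one below by hand, a few mm and degrees askew. Origin: centre of its underside, z up. 80 to 500 g.
- cradle_yellow: yellow loading cradle, fixed to the bench: a shallow yellow tray, outside 82 mm long (its y) and 72 mm wide (its x). Floor 4 mm thick; rim 6 mm thick all round, its top 10 mm above the bench; pocket 70 x 60 mm: 8 mm to spare on every side of the yellow cassette, whose underside when seated is 4 mm above this origin. Origin: centre of its underside, z up.
- cradle_red: red loading cradle, fixed to the bench: a shallow red tray, outside 108 mm long (its y) and 76 mm wide (its x). Floor 4 mm thick; rim 6 mm thick all round, its top 10 mm above the bench; pocket 96 x 64 mm: 8 mm to spare on every side of the red cassette, whose underside when seated is 4 mm above this origin. Origin: centre of its underside, z up.
- cradle_green: green loading cradle, fixed to the bench: a shallow green tray, outside 134 mm long (its y) and 80 mm wide (its x). Floor 4 mm thick; rim 6 mm thick all round, its top 10 mm above the bench; pocket 122 x 68 mm: 8 mm to spare on every side of the green cassette, whose underside when seated is 4 mm above this origin. Origin: centre of its underside, z up.
- cradle_blue: blue loading cradle, fixed to the bench: a shallow blue tray, outside 160 mm long (its y) and 84 mm wide (its x). Floor 4 mm thick; rim 6 mm thick all round, its top 10 mm above the bench; pocket 148 x 72 mm: 8 mm to spare on every side of the blue cassette, whose underside when seated is 4 mm above this origin. Origin: centre of its underside, z up.
- vial_rack: bystander, loose on the bench: a beige rack of five black-capped vials, 120 mm long (its y), 50 mm wide (its x), 55 mm high to the caps. Origin: centre of its underside. It stands among the cradles and the stack and is to be left alone.
Mind the look-alikes: they are no part of the job. Leave any purple look-alike of the cassette_yellow alone.

How it is judged:
By the outcome, as a careful person would: the job done as asked, in the order asked, and still so for the second after the job is handed in, with the robot touching nothing.
It also fails if it takes over 120 s, if anything falls off the work surface, if the arm or the gripper's body presses on something with over 40 N, if the wrist force passes 120 N, or if a joint passes its speed limit or range.

## Working session

There is one attempt and no reset: what is moved stays moved. The work goes in short steps, Python scripts to look and compute and a tool call to move; the robot and the scene stay as the last step left them, time stands still between calls to the robot, and variables do not carry over. Pictures are saved under pics/ and viewed, about 12 in all and at most 16, crops included, and the job is handed in when it is done.

Besides the shell and the picture viewer there is one more tool, called after "Emit:" as a command line: name --argument value ..., lists and objects as JSON in quotes. move_arm: Moves the arm, as the interface text tells. Its arguments: {"type":"object","properties":{"rows":{"type":"array","items":{"type":"array"}}},"required":["rows"]}

```bash
mkdir -p pics
cat > h.py <<'E'
import numpy as np, cv2
from scipy.spatial.transform import Rotation as R
from plant import arm
def cal(s):
    f=s["image"].shape[0]/2/np.tan(np.radians(s["fovy"])/2)
    return f,R.from_quat(s["orientation"]).as_matrix(),np.array(s["xyz"])
def px2w(s,uv,z):
    f,Rm,c=cal(s); uv=np.atleast_2d(np.array(uv,float))
    d=np.c_[(uv[:,0]-s["cx"])/f,(uv[:,1]-s["cy"])/f]; p=d.copy()
    for _ in range(30): p=d/(1+s["k1"]*(p**2).sum(1,keepdims=True))
    w=np.c_[p[:,0],-p[:,1],-np.ones(len(p))]@Rm.T
    return c+w*((z-c[2])/w[:,2:3])
def w2px(s,P):
    f,Rm,c=cal(s); q=(np.atleast_2d(P)-c)@Rm
    p=np.c_[q[:,0]/-q[:,2],-q[:,1]/-q[:,2]]; p=p*(1+s["k1"]*(p**2).sum(1,keepdims=True))
    return p*f+[s["cx"],s["cy"]]
def snap(n,name):
    s=arm.snapshot(n); im=s["image"]
    cv2.imwrite(f"pics/{name}.png",im[:,:,::-1]); np.save(f"pics/{name}.npy",s,allow_pickle=True); return s
def load(name): return np.load(f"pics/{name}.npy",allow_pickle=True).item()
E
python3 - <<'E'
from h import *
for n in("top","side"):
    s=snap(n,n+"0"); print({k:v for k,v in s.items() if k!="image"})
a=cv2.imread("pics/top0.png")
cv2.imwrite("pics/top0b.png",cv2.resize(a,None,fx=1.56,fy=1.56,interpolation=cv2.INTER_CUBIC))
print(arm.observe(),arm.tcp_to_tips)
E
```

```text
{'fovy': 44.457126505726706, 'cx': 253.92945090319228, 'cy': 190.55401269849602, 'k1': -0.040280988439292335, 'xyz': array([ 0.40813472, -0.0141993 ,  1.04568507]), 'orientation': array([-0.02986943,  0.02668983,  0.71197868, -0.70105765])}
{'fovy': 42.02663651266454, 'cx': 257.66152414041403, 'cy': 190.2857554591933, 'k1': 0.031536631617758284, 'xyz': array([ 0.41206628, -0.668823  ,  0.88562678]), 'orientation': array([ 0.33617417, -0.02325226, -0.0359619 ,  0.9408257 ])}
{'clock': 0.1, 'joint_positions': array([ 1.14427176,  0.31166735,  0.01400111,  1.51286612, -0.00439447,
        1.3192132 , -0.0272424 ]), 'joint_velocities': array([ 0.00057873, -0.00268371, -0.00087803, -0.00483774,  0.00066044,
        0.00092238, -0.00083312]), 'joint_efforts': array([ 6.58290937e-04, -3.80852008e+01,  1.46616097e-01, -2.31240463e+01,
        1.23261134e-02,  8.17348278e-03, -4.54527807e-06]), 'tcp_pos': array([ 0.2062504 , -0.50921223,  0.24933016]), 'tool_rot': array([ 9.81542576e-01,  1.91240801e-01, -2.50565745e-04, -1.03169918e-03]), 'ft_force': array([ 0.31922753, -0.91860211, -0.18772723]), 'ft_torque': array([-0.0375822 ,  0.0508694 , -0.00555865]), 'opening': 1.002949667013206} 0.019
```

View pics/top0b.png

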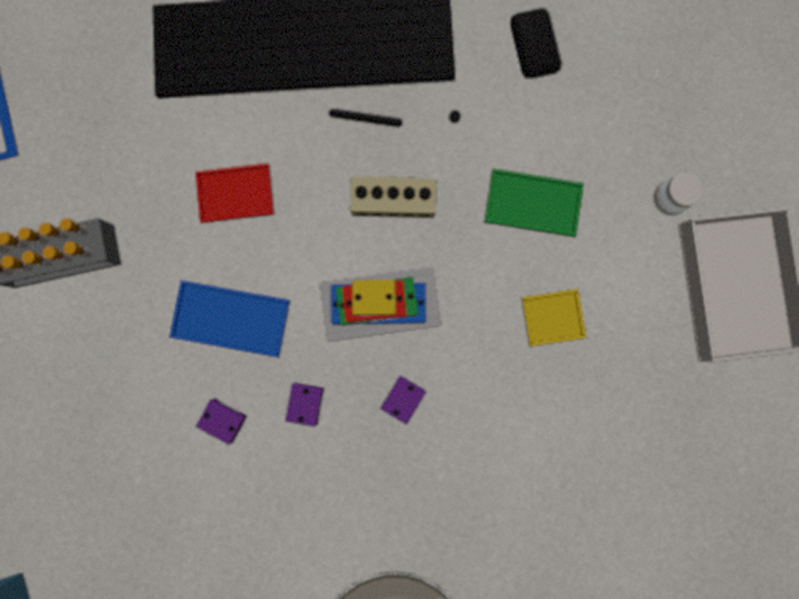

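View pics/side0.png

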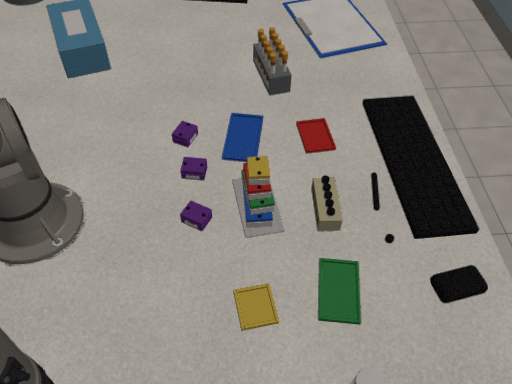

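The top view (about 1.56x) shows the stack at (375,300) with the yellow lid on top. The cradles are red (235,193), green (533,203), blue (230,318) and yellow (553,318), and the vial rack is at (393,195). The purple look-alikes are at (221,420), (305,404) and (403,399). The only other yellow thing is the cradle, so the target is the yellow lid at (373,297). The side view agrees: yellow lid at (258,166), yellow cradle at (256,306).

```bash
cat >> h.py <<'E'
from scipy.optimize import minimize
HUE={"yellow":(20,36),"red":(172,6),"green":(45,80),"blue":(98,120)}
def mask(s,col,roi=None):
    h=cv2.cvtColor(cv2.GaussianBlur(s["image"],(3,3),0),cv2.COLOR_RGB2HSV); a,b=HUE[col]; H=h[:,:,0]
    m=((H>=a)&(H<=b) if a<b else (H>=a)|(H<=b))&(h[:,:,1]>120)&(h[:,:,2]>50)
    m=m.astype(np.uint8)
    if roi is not None:
        k=np.zeros_like(m); cv2.circle(k,tuple(int(v) for v in roi[:2]),int(roi[2]),1,-1); m*=k
    n,l,st,_=cv2.connectedComponentsWithStats(m)
    i=1+np.argmax(st[1:,4]); m=(l==i).astype(np.uint8)
    c,_=cv2.findContours(m,cv2.RETR_EXTERNAL,cv2.CHAIN_APPROX_NONE); cv2.drawContours(m,c,-1,1,-1)
    return m
def corners(p,L,W,z0,z1):
    x,y,t=p; B=np.array([[sx*W/2,sy*L/2] for sx,sy in((-1,-1),(1,-1),(1,1),(-1,1))])
    c,s=np.cos(t),np.sin(t); B=B@np.array([[c,s],[-s,c]])+[x,y]
    return np.vstack([np.c_[B,np.full(4,z)] for z in(z0,z1)])
def sil(s,p,*a,K=4):
    q=w2px(s,corners(p,*a)); hull=cv2.convexHull(((q+.5)*K-.5).astype(np.float32))
    m=np.zeros((384*K,512*K),np.uint8); cv2.fillConvexPoly(m,np.round(hull*16).astype(np.int32),255,shift=4)
    return cv2.resize(m,(512,384),interpolation=cv2.INTER_AREA)/255.
def fit(views,p0,L,W,z0,z1):
    # views: list of (snapshot,mask); pose x,y,yaw of a box L(y) x W(x)
    def cost(v): 
        p=[v[0]/1000,v[1]/1000,v[2]/100]
        return sum(np.abs(sil(s,p,L,W,z0,z1)-m).sum() for s,m in views)
    v0=np.array([p0[0]*1000,p0[1]*1000,p0[2]*100])
    for d in(8,3):
        r=minimize(cost,v0,method="Nelder-Mead",options=dict(initial_simplex=[v0]+[v0+d*np.eye(3)[i] for i in range(3)],xatol=.05,fatol=.3,maxiter=150)); v0=r.x
    return np.array([r.x[0]/1000,r.x[1]/1000,r.x[2]/100]),r.fun,sum(m.sum() for _,m in views)
CR={"yellow":(.082,.072),"red":(.108,.076),"green":(.134,.080),"blue":(.160,.084)}
CA={"yellow":(.054,.044),"red":(.080,.048),"green":(.106,.052),"blue":(.132,.056)}
E
cat > m0.py <<'E'
from h import *
t,s=load("top0"),load("side0")
tp={"yellow":(354,204),"red":(150,124),"green":(342,130),"blue":(147,204)}
sp={"yellow":(256,306),"red":(316,136),"green":(340,290),"blue":(244,137)}
for c in CR:
    m1,m2=mask(t,c,(*tp[c],42)),mask(s,c,(*sp[c],42 if c!="blue" else 34))
    p0=[*px2w(t,tp[c],.01)[0,:2],0]
    for n,v in(("top",[(t,m1)]),("side",[(s,m2)]),("both",[(t,m1),(s,m2)])):
        r=fit(v,p0,*CR[c],0,.010); p0=r[0]; print(c,n,np.round(r[0],4),r[1:])
m1,m2=mask(t,"yellow",(239,191,22)),mask(s,"yellow",(258,166,22)); p0=[*px2w(t,(239,191),.126)[0,:2],0]
for n,v in(("top",[(t,m1)]),("side",[(s,m2)]),("both",[(t,m1),(s,m2)])):
    r=fit(v,p0,*CA["yellow"],.115,.126); p0=r[0]; print("cas",n,np.round(r[0],4),r[1:])
print("rack caps",np.round(px2w(t,[(231,123),(272,124)],.055),3),"rack top corners",np.round(px2w(t,[(224,113),(280,115),(279,135),(225,134)],.045),3))
print("tray",np.round(px2w(t,[(206,181),(278,173),(282,209),(210,218)],.006),3))
a=cv2.imread("pics/top0.png")[90:230,100:390]
cv2.imwrite("pics/crop0.png",cv2.resize(a,None,fx=2.7,fy=2.7,interpolation=cv2.INTER_CUBIC))
E
python3 m0.py
```

```text
yellow top [ 0.4599 -0.234   0.1369] (np.float64(107.47843137254901), np.uint64(1139))
yellow side [ 0.4619 -0.2339  0.1276] (np.float64(120.41176470588235), np.uint64(1497))
yellow both [ 0.4607 -0.2338  0.1301] (np.float64(229.75686274509806), np.uint64(2636))
red top [0.6479 0.2227 0.0888] (np.float64(149.44313725490196), np.uint64(1528))
red side [0.6492 0.2215 0.0753] (np.float64(97.97647058823529), np.uint64(951))
red both [0.6489 0.2216 0.0908] (np.float64(248.8901960784314), np.uint64(2479))
green top [ 0.6273 -0.2105 -0.1922] (np.float64(275.36078431372545), np.uint64(1915))
green side [ 0.6269 -0.2092 -0.1995] (np.float64(276.078431372549), np.uint64(2392))
green both [ 0.627  -0.2089 -0.1775] (np.float64(554.2039215686274), np.uint64(4307))
blue top [ 0.4659  0.2282 -0.1989] (np.float64(220.48627450980388), np.uint64(2552))
blue side [ 0.4684  0.2299 -0.1747] (np.float64(195.078431372549), np.uint64(1460))
blue both [ 0.4668  0.2287 -0.1958] (np.float64(422.16470588235296), np.uint64(4012))
cas top [ 0.4831  0.0183 -0.0148] (np.float64(57.94901960784314), np.uint64(575))
cas side [ 0.4856  0.0176 -0.0706] (np.float64(79.15294117647059), np.uint64(424))
cas both [ 0.4839  0.019  -0.0028] (np.float64(152.51764705882354), np.uint64(999))
rack caps [[ 0.634  0.037  0.055]
 [ 0.63  -0.051  0.055]] rack top corners [[ 0.658  0.052  0.045]
 [ 0.652 -0.069  0.045]
 [ 0.608 -0.066  0.045]
 [ 0.612  0.05   0.045]]
tray [[ 0.515  0.096  0.006]
 [ 0.53  -0.064  0.006]
 [ 0.45  -0.072  0.006]
 [ 0.432  0.088  0.006]]
```

View pics/crop0.png

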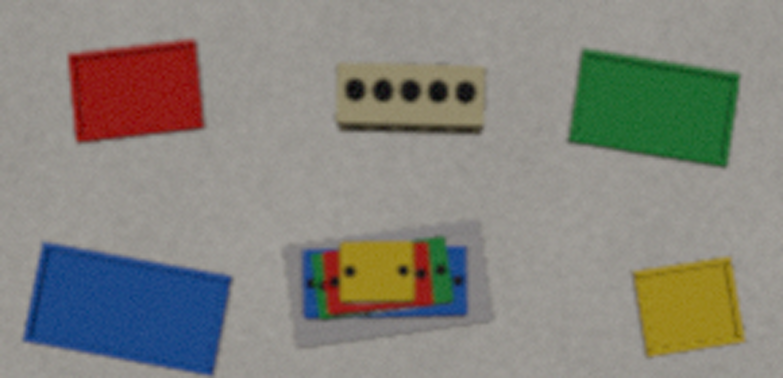

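The crop confirms the yellow lid at (377,271), which has two black dots, as the top of the stack. The cradles are clear of everything. The green yaw disagrees between fits, so I'll check it and the yellow pose with an area-based method.

```bash
cat >> h.py <<'E'
def rect(s,m,z):
    c,_=cv2.findContours(cv2.resize(m,None,fx=4,fy=4,interpolation=cv2.INTER_LINEAR) if 0 else m,cv2.RETR_EXTERNAL,cv2.CHAIN_APPROX_NONE)
    c=max(c,key=cv2.contourArea)[:,0,:]; w=px2w(s,c,z)[:,:2]*1000
    (x,y),(a,b),t=cv2.minAreaRect(w.astype(np.float32)); 
    if a>b: a,b,t=b,a,t-90
    t=(t+90)%180-90
    return np.round([x,y],1),np.round([b,a],1),round(np.radians(t),3)
E
python3 - <<'E'
from h import *
t,s=load("top0"),load("side0")
import h
tp={"yellow":(354,204),"red":(150,124),"green":(342,130),"blue":(147,204)}
sp={"yellow":(256,306),"red":(316,136),"green":(340,290),"blue":(244,137)}
for c in CR:
    print(c,rect(t,mask(t,c,(*tp[c],42)),.01),rect(s,mask(s,c,(*sp[c],42 if c!="blue" else 34)),.01))
print("cas",rect(t,mask(t,"yellow",(239,191,22)),.126))
q=lambda u,v:(100+u/2.7,90+v/2.7)
print(np.round(px2w(t,[q(583,50),q(738,73),q(725,165),q(570,142)],.01),4))
print(np.round(px2w(t,[q(341,241),q(414,241),q(414,302),q(341,302)],.126),4))
print(R.from_quat(arm.observe()["tool_rot"]).as_matrix().round(3))
E
```

```text
yellow (array([ 459.9, -232.2]), array([80.2, 69.6]), np.float64(0.137)) (array([ 461.2, -236.8]), array([83.2, 70.4]), np.float64(0.135))
red (array([646.5, 221.2]), array([106.3,  74.5]), np.float64(0.102)) (array([648.3, 215.6]), array([112.3,  75.4]), np.float64(0.096))
green (array([ 624.9, -209.4]), array([129. ,  75.6]), np.float64(-0.182)) (array([ 626.4, -214. ]), array([132.7,  76.3]), np.float64(-0.179))
blue (array([465.4, 227.8]), array([156.6,  80.3]), np.float64(-0.193)) (array([466.9, 222. ]), array([162.1,  81.6]), np.float64(-0.193))
cas (array([482.5,  18.7]), array([55. , 41.4]), np.float64(-0.016))
[[ 0.6738 -0.1522  0.01  ]
 [ 0.6526 -0.2807  0.01  ]
 [ 0.5754 -0.267   0.01  ]
 [ 0.5965 -0.1394  0.01  ]]
[[ 0.5051  0.0434  0.126 ]
 [ 0.5042 -0.0098  0.126 ]
 [ 0.4597 -0.0091  0.126 ]
 [ 0.4605  0.0439  0.126 ]]
[[ 0.927  0.375 -0.001]
 [ 0.375 -0.927  0.002]
 [-0.    -0.002 -1.   ]]
```

```bash
cat > go.py <<'E'
# go.py x y z t(box yaw) : prints tool-frame shift mm and yaw from present pose; jaw axis along the box's x
import sys; from h import *
x,y,z,t=map(float,sys.argv[1:5]); o=arm.observe(); M=R.from_quat(o["tool_rot"]).as_matrix()
a=np.arctan2(M[1,0],M[0,0]); d=(np.array([x,y,z])-o["tcp_pos"])*1000
print("shift",(M.T@d).round(1),"yaw",round(-((np.pi/2+t-a+np.pi)%(2*np.pi)-np.pi),3),"clock",o["clock"],"F",o["ft_force"].round(1),"open",round(o["opening"],3),"q7",round(o["joint_positions"][6],2),"tcp",o["tcp_pos"].round(4))
E
python3 go.py .483 .018 .20 -.016
```

```text
shift [ 454.4 -384.6   50.1] yaw -1.17 clock 0.1 F [ 0.3 -0.9 -0.2] open 1.003 q7 -0.03 tcp [ 0.2063 -0.5092  0.2493]
```

Emit:
move_arm --rows '[[-1,[454,-385,0],-1.17],[-1,[454,-385,0],-1.17],[-1,[454,-385,0],-1.17],[-1,[454,-385,0],-1.17],[-1,[454,-385,0],-1.17],[-1,[454,-385,0],-1.17],[-1,[454,-385,0],-1.17],[-1,[454,-385,0],-1.17]]'

```text
clock: 0.9
tcp_pos: [0.3923, -0.1535, 0.2501]
tool_rot: [0.711, 0.703, -0.0, 0.0]
ft_force: [1.2, -1.1, 0.6]
opening: 0.997
```

```bash
python3 go.py .483 .018 .20 -.016
```

```text
shift [172.5  88.8  50. ] yaw 0.005 clock 0.9 F [ 1.2 -1.1  0.6] open 0.997 q7 0.29 tcp [ 0.3923 -0.1535  0.2501]
```

Emit:
move_arm --rows '[[-1,[172,89,40],0],[-1,[172,89,40],0],[-1,[172,89,40],0],[-1,[172,89,40],0],[-1,[172,89,40],0],[-1,[172,89,40],0],[-1,[172,89,40],0]]'

```text
clock: 1.6
tcp_pos: [0.4834, 0.0136, 0.21]
tool_rot: [0.713, 0.701, -0.001, 0.0]
ft_force: [0.5, -0.7, -0.0]
opening: 0.999
```

```bash
python3 go.py .483 .018 .123 -.016
```

```text
shift [ 4.5 -0.4 87. ] yaw -0.002 clock 1.6 F [ 0.5 -0.7 -0. ] open 0.999 q7 -0.22 tcp [0.4834 0.0136 0.21  ]
```

Emit:
move_arm --rows '[[-1,[4,0,40],0],[-1,[4,0,65],0],[-1,[4,0,80],0],[-1,[4,0,87],0],[-1,[4,0,87],0],[-1,[4,0,87],0]]'

```text
clock: 2.2
tcp_pos: [0.4846, 0.0183, 0.1242]
tool_rot: [0.713, 0.701, 0.0, 0.001]
ft_force: [0.2, -0.9, -0.1]
opening: 1.0
```

```bash
python3 go.py .483 .018 .123 -.016
python3 - <<'E'
from h import *
a=snap("side","s1")["image"][100:280,170:350,::-1]; b=snap("top","t1")["image"][120:260,160:340,::-1]
f=lambda i:cv2.resize(i,(400,int(400*i.shape[0]/i.shape[1])),interpolation=cv2.INTER_CUBIC)
a,b=f(a),f(b); b=cv2.copyMakeBorder(b,0,a.shape[0]-b.shape[0],0,0,cv2.BORDER_CONSTANT)
cv2.imwrite("pics/c1.png",np.hstack([a,b]))
E
```

```text
shift [-0.3 -1.6  1.2] yaw -0.002 clock 2.2 F [ 0.2 -0.9 -0.1] open 1.0 q7 -0.29 tcp [0.4846 0.0183 0.1242]
```

View pics/c1.png

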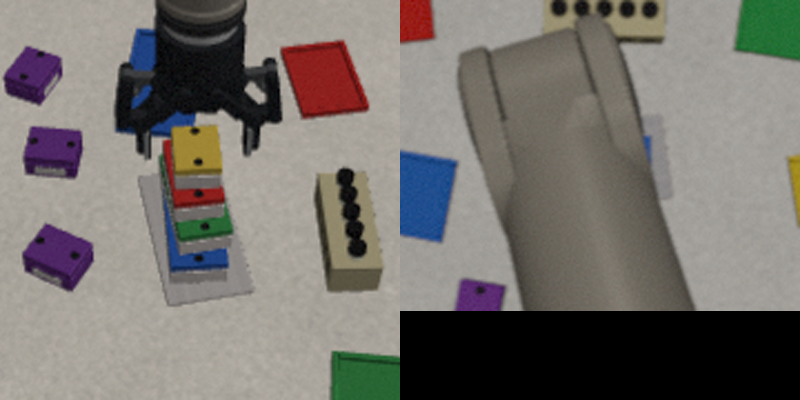

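The side crop shows the fingers at about (148,140) and (250,140), straddling the yellow lid (172–222) evenly. Closing now.

Emit:
move_arm --rows '[[-0.3,[0,-1,0],0],[0.1,[0,-1,0],0],[0.5,[0,-1,0],0],[1,[0,-1,0],0],[1,[0,-1,0],0],[1,[0,-1,0],0],[1,[0,-1,0],0]]'

```text
clock: 3.0
tcp_pos: [0.4836, 0.0193, 0.124]
tool_rot: [0.713, 0.701, 0.001, 0.001]
ft_force: [-0.9, 0.2, 5.4]
opening: 0.497
```

```bash
python3 go.py .483 .018 .2 -.016
```

```text
shift [ -1.3  -0.4 -76. ] yaw 0.0 clock 3.0 F [-0.9  0.2  5.4] open 0.497 q7 -0.29 tcp [0.4836 0.0193 0.124 ]
```

Emit:
move_arm --rows '[[1,[0,0,-5],0],[1,[0,0,-15],0],[1,[0,0,-30],0],[1,[0,0,-50],0],[1,[0,0,-70],0],[1,[0,0,-80],0],[1,[0,0,-80],0]]'

```text
clock: 3.7
tcp_pos: [0.4838, 0.0192, 0.2047]
tool_rot: [0.713, 0.701, 0.001, 0.001]
ft_force: [0.3, 0.3, -1.6]
opening: 0.499
```

```bash
python3 go.py .460 -.2335 .12 .133
```

```text
shift [-253.1  -20.    84.7] yaw -0.149 clock 3.7 F [ 0.3  0.3 -1.6] open 0.499 q7 -0.23 tcp [0.4838 0.0192 0.2047]
```

Emit:
move_arm --rows '[[1,[-15,-1,0],0],[1,[-45,-4,0],-0.03],[1,[-85,-7,0],-0.06],[1,[-130,-10,0],-0.09],[1,[-175,-14,0],-0.12],[1,[-215,-17,0],-0.14],[1,[-242,-19,0],-0.149],[1,[-253,-20,0],-0.149]]'

```text
clock: 4.5
tcp_pos: [0.4568, -0.2374, 0.2017]
tool_rot: [0.661, 0.75, -0.001, -0.001]
ft_force: [-0.2, 0.9, -0.2]
opening: 0.5
```

Emit:
move_arm --rows '[[1,[0,0,10],0],[1,[0,0,35],0],[1,[0,0,70],0],[1,[0,0,100],0],[1,[0,0,120],0],[1,[0,0,130],0],[1,[0,0,130],0],[1,[0,0,130],0]]'

```text
clock: 5.3
tcp_pos: [0.4598, -0.2325, 0.0739]
tool_rot: [0.658, 0.753, 0.0, 0.0]
ft_force: [0.0, -0.5, -0.9]
opening: 0.5
```

```bash
python3 go.py .460 -.2335 .032 .133
python3 - <<'E'
from h import *
s=snap("side","s2");a=s["image"][230:360,180:340,::-1]; b=snap("top","t2")["image"][120:260,260:440,::-1]
f=lambda i:cv2.resize(i,(400,int(400*i.shape[0]/i.shape[1])),interpolation=cv2.INTER_CUBIC)
a,b=f(a),f(b); h=min(len(a),len(b)); cv2.imwrite("pics/c2.png",np.hstack([a[:h],b[:h]]))
E
```

```text
shift [-1.  -0.  41.9] yaw 0.002 clock 5.3 F [ 0.  -0.5 -0.9] open 0.5 q7 0.37 tcp [ 0.4598 -0.2325  0.0739]
```

View pics/c2.png

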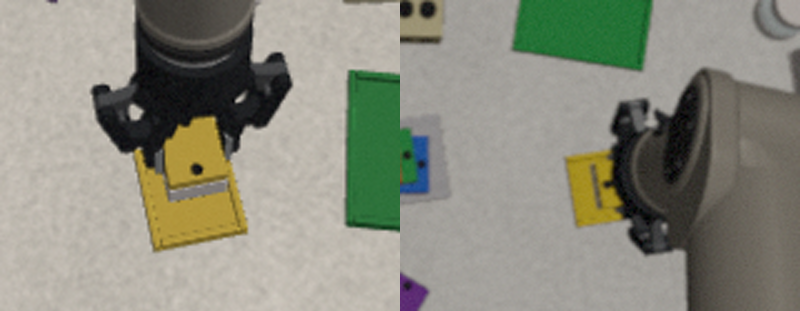

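The cassette is held level over the yellow cradle and aligned with it. Lowering.

Emit:
move_arm --rows '[[1,[-1,0,12],0],[1,[-1,0,24],0],[1,[-1,0,32],0],[1,[-1,0,36],0],[1,[-1,0,38],0],[1,[-1,0,40],0],[1,[-1,0,40],0]]'

```text
clock: 6.1
tcp_pos: [0.4591, -0.2345, 0.0332]
tool_rot: [0.659, 0.753, 0.0, -0.0]
ft_force: [-0.1, -1.0, -1.1]
opening: 0.504
```

```bash
python3 go.py .460 -.2335 .032 .133
```

```text
shift [0.9 1.1 1.2] yaw 0.0 clock 6.1 F [-0.1 -1.  -1.1] open 0.504 q7 0.34 tcp [ 0.4591 -0.2345  0.0332]
```

Emit:
move_arm --rows '[[1,[1,1,1],0],[1,[1,1,1.5],0],[1,[1,1,2],0],[1,[1,1,2],0]]'

```text
clock: 6.5
tcp_pos: [0.4603, -0.2332, 0.0319]
tool_rot: [0.658, 0.753, 0.0, 0.0]
ft_force: [-1.8, 1.0, 3.4]
opening: 0.5
```

Emit:
move_arm --rows '[[0.0,[0,0,0],0],[-0.2,[0,0,0],0],[-0.4,[0,0,0],0],[-0.4,[0,0,0],0],[-0.6,[0,0,-15],0],[-0.8,[0,0,-60],0],[-1,[0,0,-110],0],[-1,[0,0,-150],0]]'

```text
clock: 7.3
tcp_pos: [0.4603, -0.2336, 0.1837]
tool_rot: [0.659, 0.753, 0.0, 0.001]
ft_force: [0.6, -0.7, -0.1]
opening: 0.998
```

```bash
python3 go.py .483 .018 .2 0
```

```text
shift [246.3  55.9 -16.5] yaw 0.133 clock 7.3 F [ 0.6 -0.7 -0.1] open 0.998 q7 0.43 tcp [ 0.4603 -0.2336  0.1837]
```

```bash
cat > meas.py <<'E'
# meas.py name colour z_under [x y]: fit of a cassette near (x,y) whose underside is at z_under
import sys; from h import *
n,c,zu=sys.argv[1],sys.argv[2],float(sys.argv[3]); xy=[float(v) for v in sys.argv[4:6]]
t,s=snap("top","t"+n),snap("side","s"+n); P=[*xy,zu+.025]; V=[]
for nm,S in(("top",t),("side",s)):
    u=w2px(S,P)[0]; r=CA[c][0]*.5*1.35*cal(S)[0]/np.linalg.norm(cal(S)[2]-P)
    m=mask(S,c,(*u,r)); V.append((S,m))
    q=fit([(S,m)],[*xy,0],*CA[c],zu+.019,zu+.030); print(nm,np.round(q[0],4),q[1:],rect(S,m,zu+.030))
tiles=[]
for S,_ in V:
    u=w2px(S,P)[0].astype(int); x0,y0=max(u[0]-70,0),max(u[1]-65,0); tiles.append(cv2.resize(S["image"][y0:y0+130,x0:x0+140,::-1],(392,364),interpolation=cv2.INTER_CUBIC))
cv2.imwrite(f"pics/m{n}.png",np.hstack(tiles))
E
python3 meas.py 3 red .066 .483 .018
```

```text
top [0.4806 0.0199 0.0834] (np.float64(89.36078431372549), np.uint64(869)) (array([480.3,  20. ]), array([77.7, 47.8]), np.float64(0.083))Traceback (most recent call last):
  File "meas.py", line 7, in <module>
    m=mask(S,c,(*u,r)); V.append((S,m))
  File "h.py", line 30, in mask
    i=1+np.argmax(st[1:,4]); m=(l==i).astype(np.uint8)
        ~~~~~~~~~^^^^^^^^^^
    return _wrapfunc(a, 'argmax', axis=axis, out=out, **kwds)
    return bound(*args, **kwds)
ValueError: attempt to get argmax of an empty sequence
```

The side view is blocked by the arm. The top view gives red at (0.481, 0.020, yaw 0.083), with 77.7 x 47.8 mm measured against 80 x 48, so it is consistent. Grasp height is TCP 0.066+0.028=0.094.

```bash
python3 go.py .481 .020 .17 .083
```

```text
shift [250.6  50.3  16.2] yaw 0.05 clock 7.4 F [1.2 1.2 0.1] open 0.998 q7 0.43 tcp [ 0.4642 -0.235   0.1877]
```

Emit:
move_arm --rows '[[-1,[250,52,5],0.05],[-1,[250,52,5],0.05],[-1,[250,52,5],0.05],[-1,[250,52,5],0.05],[-1,[250,52,5],0.05],[-1,[250,52,5],0.05],[-1,[250,52,10],0.05],[-1,[250,52,10],0.05]]'

```text
clock: 8.2
tcp_pos: [0.4774, 0.0194, 0.1698]
tool_rot: [0.678, 0.735, -0.001, -0.001]
ft_force: [-0.7, -0.9, -1.2]
opening: 0.999
```

```bash
python3 go.py .481 .020 .094 .083
python3 - <<'E'
from h import *
s=snap("side","s4")["image"]
cv2.imwrite("pics/c4.png",cv2.resize(s[120:360,170:370,::-1],(600,720))[:600])
E
```

```text
shift [ 0.4  3.9 75.8] yaw -0.002 clock 8.2 F [-0.7 -0.9 -1.2] open 0.999 q7 -0.16 tcp [0.4774 0.0194 0.1698]
```

View pics/c4.png

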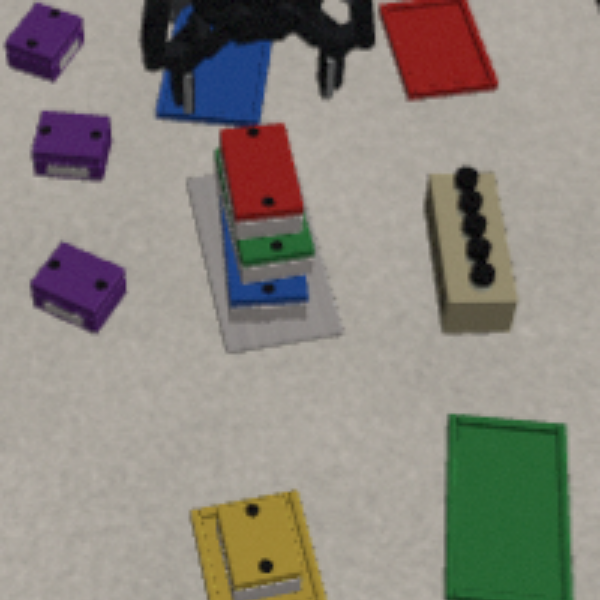

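The side crop shows yellow seated inside its cradle at (255,545) and red exposed on the stack at (260,170). Now I'll check both numerically.

Run:
```python
from h import *
s=load("s4")
for c,zu,xy in(("red",.066,(.481,.02)),):
    u=w2px(s,[*xy,zu+.025])[0]; m=mask(s,c,(*u,40)); print(c,fit([(s,m)],[*xy,.08],*CA[c],zu+.019,zu+.03),rect(s,m,zu+.03))
# yellow on yellow: white base band corner line instead; predicted lid outline drawn
im=s["image"].copy(); 
for p in w2px(s,corners((.460,-.2335,.133),.054,.044,.023,.034)): cv2.circle(im,tuple(int(round(v)) for v in p),1,(255,0,255),-1)
for p in w2px(s,corners((.460,-.2335,.133),.082,.072,.0,.010))[4:]: cv2.circle(im,tuple(int(round(v)) for v in p),1,(0,0,255),-1)
cv2.imwrite("pics/c5.png",cv2.resize(im[270:340,215:295,::-1],(640,560),interpolation=cv2.INTER_NEAREST))
```

```text
red (array([0.48214235, 0.01960306, 0.05707066]), np.float64(83.4078431372549), np.uint64(681)) (array([481.8,  13.6]), array([84.7, 47.5]), np.float64(0.077))
```

View pics/c5.png

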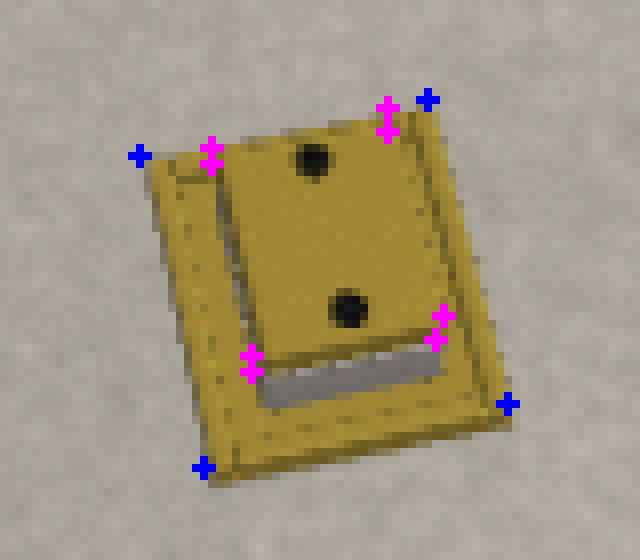

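Emit:
move_arm --rows '[[-1,[0,4,30],0],[-1,[0,4,55],0],[-1,[0,4,70],0],[-1,[0,4,76],0],[-1,[0,4,76],0],[-1,[0,4,76],0]]'

```text
clock: 8.85
tcp_pos: [0.4829, 0.0208, 0.0959]
tool_rot: [0.678, 0.735, 0.0, 0.001]
ft_force: [0.3, 0.6, -0.0]
opening: 1.001
```

```bash
python3 go.py .481 .020 .094 .083
```

```text
shift [-0.7 -2.   1.9] yaw -0.002 clock 8.85 F [ 0.3  0.6 -0. ] open 1.001 q7 -0.22 tcp [0.4829 0.0208 0.0959]
```

Yellow matches the predicted seated outline to about 1 px, with the same offset as its cradle. It's square and centred. Gripping red.

Emit:
move_arm --rows '[[-0.3,[0,-1,1],0],[0.0,[0,-1,1],0],[0.4,[0,-1,1],0],[1,[0,-1,1],0],[1,[0,-1,1],0],[1,[0,-1,1],0],[1,[0,-1,1],0]]'

```text
clock: 9.55
tcp_pos: [0.482, 0.0217, 0.0952]
tool_rot: [0.677, 0.736, 0.001, 0.001]
ft_force: [0.2, 0.2, 5.2]
opening: 0.548
```

Emit:
move_arm --rows '[[1,[0,0,-5],0],[1,[0,0,-15],0],[1,[0,0,-35],0],[1,[0,0,-60],0],[1,[0,0,-85],0],[1,[0,0,-95],0],[1,[0,0,-95],0]]'

```text
clock: 10.25
tcp_pos: [0.4821, 0.0217, 0.1906]
tool_rot: [0.677, 0.736, 0.001, 0.001]
ft_force: [0.2, 0.2, -2.1]
opening: 0.55
```

```bash
python3 go.py .648 .222 .19 .092
```

```text
shift [185.9 181.9   1.1] yaw -0.009 clock 10.25 F [ 0.2  0.2 -2.1] open 0.55 q7 -0.15 tcp [0.4821 0.0217 0.1906]
```

Emit:
move_arm --rows '[[1,[10,10,0],0],[1,[34,33,0],0],[1,[64,62,0],0],[1,[97,94,0],-0.01],[1,[130,127,0],-0.01],[1,[160,156,0],-0.01],[1,[180,175,0],-0.01],[1,[187,182,0],-0.01]]'

```text
clock: 11.05
tcp_pos: [0.6464, 0.2269, 0.1857]
tool_rot: [0.672, 0.741, -0.001, -0.002]
ft_force: [-0.6, 1.2, -1.9]
opening: 0.55
```

Emit:
move_arm --rows '[[1,[0,0,10],0],[1,[0,0,35],0],[1,[0,0,70],0],[1,[0,0,95],0],[1,[0,0,112],0],[1,[0,0,120],0],[1,[0,0,120],0],[1,[0,0,120],0]]'

```text
clock: 11.85
tcp_pos: [0.6473, 0.2226, 0.0697]
tool_rot: [0.674, 0.739, 0.0, 0.0]
ft_force: [0.9, 0.3, -2.6]
opening: 0.547
```

```bash
python3 go.py .648 .2237 .033 .092
```

```text
shift [ 1.   0.8 36.7] yaw 0.0 clock 11.85 F [ 0.9  0.3 -2.6] open 0.547 q7 -0.53 tcp [0.6473 0.2226 0.0697]
```

Emit:
move_arm --rows '[[1,[1,1,10],0],[1,[1,1,20],0],[1,[1,1,28],0],[1,[1,1,32],0],[1,[1,1,34],0],[1,[1,1,35],0],[1,[1,1,36],0],[1,[1,1,36],0]]'

```text
clock: 12.65
tcp_pos: [0.6482, 0.2242, 0.0335]
tool_rot: [0.673, 0.739, 0.0, 0.0]
ft_force: [-0.0, 0.3, -2.8]
opening: 0.544
```

```bash
python3 go.py .648 .2237 .033 .092
```

```text
shift [-0.5 -0.2  0.5] yaw 0.001 clock 12.65 F [-0.   0.3 -2.8] open 0.544 q7 -0.54 tcp [0.6482 0.2242 0.0335]
```

Emit:
move_arm --rows '[[1,[0,0,0.5],0],[1,[0,0,1],0],[1,[0,0,1.3],0],[1,[0,0,1.3],0]]'

```text
clock: 13.05
tcp_pos: [0.6483, 0.2242, 0.0333]
tool_rot: [0.673, 0.739, 0.0, 0.0]
ft_force: [-1.9, -1.3, 5.5]
opening: 0.548
```

Contact is gentle: +5.5 N against −2.8 N hanging. Releasing.

Emit:
move_arm --rows '[[0.0,[0,0,0],0],[-0.2,[0,0,0],0],[-0.4,[0,0,0],0],[-0.5,[0,0,0],0],[-0.6,[0,0,-15],0],[-0.8,[0,0,-50],0],[-1,[0,0,-90],0],[-1,[0,0,-100],0]]'

```text
clock: 13.85
tcp_pos: [0.651, 0.2262, 0.1391]
tool_rot: [0.674, 0.739, 0.005, 0.002]
ft_force: [0.2, 0.9, 0.5]
opening: 1.0
```

Emit:
move_arm --rows '[[-1,[0,0,-10],0],[-1,[0,0,-10],0]]'

```text
clock: 14.05
tcp_pos: [0.6485, 0.2244, 0.1435]
tool_rot: [0.673, 0.739, 0.001, 0.001]
ft_force: [-0.2, 0.2, 0.1]
opening: 1.002
```

```bash
python3 meas.py 6 green .036 .483 .018;python3 go.py .483 .018 .14 .0
```

```text
top [0.4829 0.017  0.1017] (np.float64(136.48627450980393), np.uint64(1150)) (array([482.6,  17. ]), array([104.3,  49.7]), np.float64(0.105))
side [0.4838 0.0179 0.0834] (np.float64(169.40784313725487), np.uint64(867)) (array([484.4,  10.6]), array([105.7,  48.9]), np.float64(0.113))
shift [-189.5 -182.8    1.3] yaw 0.093 clock 14.15 F [-0.6 -0.3  0.2] open 0.999 q7 -0.5 tcp [0.6474 0.2236 0.1408]
```

View pics/m6.png

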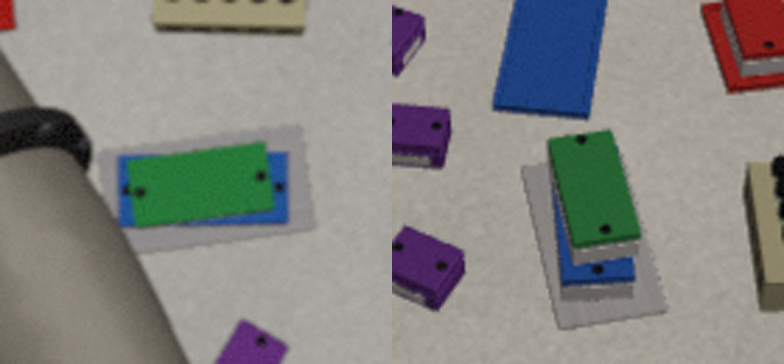

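The crops show green at (200,185) in the top half and (593,185) in the side half, lying on blue, and red in its cradle at upper right. I'm using green = (0.483, 0.0175, yaw 0.103).

Emit:
move_arm --rows '[[-1,[-190,-183,0],-0.01],[-1,[-190,-183,0],-0.01],[-1,[-190,-183,0],-0.01],[-1,[-190,-183,0],-0.01],[-1,[-190,-183,0],-0.01],[-1,[-190,-183,0],-0.01],[-1,[-190,-183,0],-0.01],[-1,[-190,-183,0],-0.01]]'

```text
clock: 14.95
tcp_pos: [0.4839, 0.0189, 0.1417]
tool_rot: [0.67, 0.743, 0.001, -0.0]
ft_force: [-0.1, -0.0, 0.9]
opening: 0.998
```

```bash
python3 go.py .483 .0175 .064 .103
```

```text
shift [-1.4 -1.1 77.7] yaw 0.001 clock 14.95 F [-0.1 -0.   0.9] open 0.998 q7 -0.18 tcp [0.4839 0.0189 0.1417]
```

Emit:
move_arm --rows '[[-1,[-1,-1,30],0],[-1,[-1,-1,55],0],[-1,[-1,-1,72],0],[-1,[-1,-1,78],0],[-1,[-1,-1,78],0],[-1,[-1,-1,78],0]]'

```text
clock: 15.55
tcp_pos: [0.4837, 0.0181, 0.0646]
tool_rot: [0.669, 0.743, 0.001, 0.0]
ft_force: [0.4, -0.6, -0.3]
opening: 1.002
```

```bash
python3 go.py .483 .0175 .064 .103
```

```text
shift [-0.5 -0.8  0.6] yaw 0.002 clock 15.55 F [ 0.4 -0.6 -0.3] open 1.002 q7 -0.25 tcp [0.4837 0.0181 0.0646]
```

Emit:
move_arm --rows '[[-0.3,[0,-1,0],0],[0.0,[0,-1,0],0],[0.4,[0,-1,0],0],[1,[0,-1,0],0],[1,[0,-1,0],0],[1,[0,-1,0],0],[1,[0,-1,0],0]]'

```text
clock: 16.25
tcp_pos: [0.4827, 0.0168, 0.0652]
tool_rot: [0.67, 0.743, 0.001, 0.001]
ft_force: [-0.3, 0.2, 5.9]
opening: 0.594
```

Emit:
move_arm --rows '[[1,[0,0,-5],0],[1,[0,0,-15],0],[1,[0,0,-35],0],[1,[0,0,-60],0],[1,[0,0,-85],0],[1,[0,0,-105],0],[1,[0,0,-110],0],[1,[0,0,-110],0]]'

```text
clock: 17.05
tcp_pos: [0.4817, 0.0166, 0.1745]
tool_rot: [0.67, 0.743, 0.0, 0.001]
ft_force: [-0.5, 0.2, -2.0]
opening: 0.594
```

```bash
python3 go.py .6265 -.2095 .174 -.18
```

```text
shift [-239.8  120.8    0.8] yaw 0.283 clock 17.05 F [-0.5  0.2 -2. ] open 0.594 q7 -0.15 tcp [0.4817 0.0166 0.1745]
```

Emit:
move_arm --rows '[[1,[-12,6,0],0.03],[1,[-42,21,0],0.07],[1,[-80,40,0],0.11],[1,[-122,61,0],0.16],[1,[-164,83,0],0.21],[1,[-203,102,0],0.25],[1,[-230,116,0],0.28],[1,[-240,121,0],0.283]]'

```text
clock: 17.85
tcp_pos: [0.6261, -0.216, 0.1706]
tool_rot: [0.77, 0.638, -0.002, -0.0]
ft_force: [-0.2, -0.5, -2.9]
opening: 0.59
```

Emit:
move_arm --rows '[[1,[0,0,10],0],[1,[0,0,30],0],[1,[0,0,60],0],[1,[0,0,85],0],[1,[0,0,100],0],[1,[0,0,105],0],[1,[0,0,105],0],[1,[0,0,105],0]]'

```text
clock: 18.65
tcp_pos: [0.6276, -0.2093, 0.0704]
tool_rot: [0.768, 0.641, 0.001, 0.001]
ft_force: [0.1, -0.0, -1.8]
opening: 0.595
```

```bash
python3 go.py .6265 -.2095 .033 -.18
```

```text
shift [-0.4 -1.2 37.4] yaw 0.001 clock 18.65 F [ 0.1 -0.  -1.8] open 0.595 q7 -0.1 tcp [ 0.6276 -0.2093  0.0704]
```

Emit:
move_arm --rows '[[1,[0,-1,10],0],[1,[0,-1,20],0],[1,[0,-1,28],0],[1,[0,-1,32],0],[1,[0,-1,34],0],[1,[0,-1,35.5],0],[1,[0,-1,36.5],0],[1,[0,-1,36.5],0]]'

```text
clock: 19.45
tcp_pos: [0.6259, -0.2094, 0.0333]
tool_rot: [0.768, 0.641, 0.0, 0.0]
ft_force: [-2.6, -0.2, 3.3]
opening: 0.594
```

```bash
python3 go.py .6265 -.2095 .033 -.18
```

```text
shift [0.  0.6 0.3] yaw 0.0 clock 19.45 F [-2.6 -0.2  3.3] open 0.594 q7 -0.12 tcp [ 0.6259 -0.2094  0.0333]
```

Emit:
move_arm --rows '[[0.0,[0,0,0.3],0],[-0.2,[0,0,0.3],0],[-0.4,[0,0,0.3],0],[-0.5,[0,0,0],0],[-0.6,[0,0,-15],0],[-0.8,[0,0,-50],0],[-1,[0,0,-90],0],[-1,[0,0,-100],0]]'

```text
clock: 20.25
tcp_pos: [0.6295, -0.2098, 0.1394]
tool_rot: [0.768, 0.641, 0.003, 0.005]
ft_force: [0.6, 0.8, 0.4]
opening: 0.998
```

Emit:
move_arm --rows '[[-1,[0,0,-10],0],[-1,[0,0,-10],0]]'

```text
clock: 20.45
tcp_pos: [0.6263, -0.2095, 0.144]
tool_rot: [0.768, 0.641, 0.001, 0.001]
ft_force: [0.1, -0.4, -0.7]
opening: 1.0
```

```bash
python3 meas.py 7 blue .006 .483 .015;python3 go.py .483 .018 .14 .0
```

```text
top [0.4814 0.0144 0.007 ] (np.float64(149.7294117647059), np.uint64(1471)) (array([481.7,  14.8]), array([127.3,  53.6]), np.float64(0.005))
side [ 0.4835  0.0162 -0.0085] (np.float64(130.63529411764705), np.uint64(1182)) (array([483.2,   9.9]), array([133.5,  54.2]), np.float64(0.005))
shift [ 198.3 -180.2    1.7] yaw -0.18 clock 20.55 F [ 0.  -0.4 -1.3] open 1.0 q7 -0.08 tcp [ 0.6248 -0.2094  0.1413]
```

View pics/m7.png

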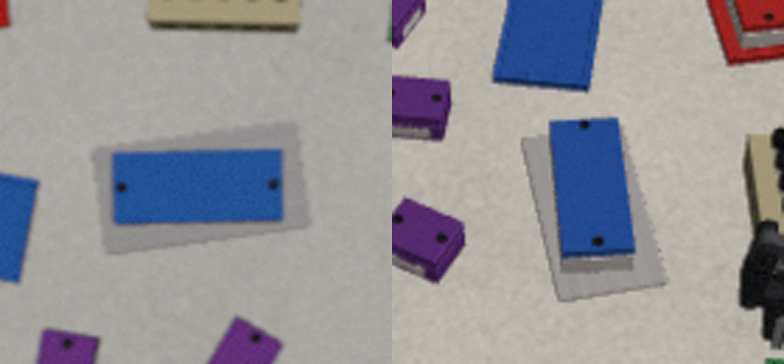

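Blue is now alone on the tray, at (197,187) in the top half, at (0.482, 0.015, yaw 0.005).

Emit:
move_arm --rows '[[-1,[196,-180,0],-0.185],[-1,[196,-180,0],-0.185],[-1,[196,-180,0],-0.185],[-1,[196,-180,0],-0.185],[-1,[196,-180,0],-0.185],[-1,[196,-180,0],-0.185],[-1,[196,-180,30],-0.185],[-1,[196,-180,30],-0.185]]'

```text
clock: 21.35
tcp_pos: [0.4797, 0.0152, 0.1089]
tool_rot: [0.705, 0.709, -0.003, -0.003]
ft_force: [-0.4, -1.1, -0.8]
opening: 1.001
```

```bash
python3 go.py .482 .015 .034 .005
```

```text
shift [-0.2  3.  74.8] yaw 0.002 clock 21.35 F [-0.4 -1.1 -0.8] open 1.001 q7 -0.29 tcp [0.4797 0.0152 0.1089]
```

Emit:
move_arm --rows '[[-1,[0,2,25],0],[-1,[0,2,50],0],[-1,[0,2,66],0],[-1,[0,2,72],0],[-1,[0,2,72],0],[-1,[0,2,72],0]]'

```text
clock: 21.95
tcp_pos: [0.4864, 0.0154, 0.0411]
tool_rot: [0.706, 0.709, 0.0, 0.0]
ft_force: [0.4, 0.6, -0.1]
opening: 1.002
```

```bash
python3 go.py .482 .015 .034 .005
```

```text
shift [-0.4 -4.4  7.1] yaw -0.001 clock 21.95 F [ 0.4  0.6 -0.1] open 1.002 q7 -0.36 tcp [0.4864 0.0154 0.0411]
```

Emit:
move_arm --rows '[[-1,[0,-4,5],0],[-1,[0,-4,7],0],[-1,[0,-4,7],0]]'

```text
clock: 22.25
tcp_pos: [0.4813, 0.0155, 0.0335]
tool_rot: [0.705, 0.709, -0.0, 0.0]
ft_force: [0.1, -0.6, -0.2]
opening: 1.0
```

```bash
python3 go.py .482 .015 .034 .005
```

```text
shift [-0.5  0.7 -0.5] yaw 0.0 clock 22.25 F [ 0.1 -0.6 -0.2] open 1.0 q7 -0.37 tcp [0.4813 0.0155 0.0335]
```

Emit:
move_arm --rows '[[-0.3,[0,1,-1],0],[0.0,[0,1,-1],0],[0.4,[0,1,-1],0],[1,[0,1,-1],0],[1,[0,1,-1],0],[1,[0,1,-1],0],[1,[0,1,-1],0]]'

```text
clock: 22.95
tcp_pos: [0.4834, 0.0158, 0.0351]
tool_rot: [0.705, 0.709, 0.001, 0.001]
ft_force: [-0.5, 0.3, 5.2]
opening: 0.639
```

Emit:
move_arm --rows '[[1,[0,0,-5],0],[1,[0,0,-15],0],[1,[0,0,-35],0],[1,[0,0,-60],0],[1,[0,0,-80],0],[1,[0,0,-90],0],[1,[0,0,-90],0],[1,[0,0,-90],0]]'

```text
clock: 23.75
tcp_pos: [0.4818, 0.0154, 0.1237]
tool_rot: [0.705, 0.709, -0.001, -0.0]
ft_force: [-0.0, -0.2, -3.4]
opening: 0.642
```

```bash
python3 go.py .4665 .2285 .124 -.195
```

```text
shift [213.2 -14.2  -0.3] yaw 0.2 clock 23.75 F [-0.  -0.2 -3.4] open 0.642 q7 -0.28 tcp [0.4818 0.0154 0.1237]
```

Emit:
move_arm --rows '[[1,[12,-1,0],0.02],[1,[38,-2,0],0.05],[1,[72,-5,0],0.09],[1,[108,-7,0],0.12],[1,[145,-10,0],0.15],[1,[180,-12,0],0.18],[1,[204,-14,0],0.2],[1,[213,-14,0],0.2]]'

```text
clock: 24.55
tcp_pos: [0.4653, 0.232, 0.1232]
tool_rot: [0.771, 0.637, -0.001, -0.002]
ft_force: [0.0, 0.1, -1.9]
opening: 0.641
```

Emit:
move_arm --rows '[[1,[0,0,5],0],[1,[0,0,20],0],[1,[0,0,35],0],[1,[0,0,48],0],[1,[0,0,55],0],[1,[0,0,55],0],[1,[0,0,55],0]]'

```text
clock: 25.25
tcp_pos: [0.4679, 0.2282, 0.0696]
tool_rot: [0.773, 0.635, 0.0, 0.0]
ft_force: [-0.1, 0.1, -2.8]
opening: 0.637
```

```bash
python3 go.py .4665 .2285 .033 -.195
```

```text
shift [-0.  -1.4 36.6] yaw -0.001 clock 25.25 F [-0.1  0.1 -2.8] open 0.637 q7 -0.97 tcp [0.4679 0.2282 0.0696]
```

Emit:
move_arm --rows '[[1,[0,-1,10],0],[1,[0,-1,20],0],[1,[0,-1,28],0],[1,[0,-1,32],0],[1,[0,-1,34],0],[1,[0,-1,35],0],[1,[0,-1,36],0],[1,[0,-1,36],0]]'

```text
clock: 26.05
tcp_pos: [0.4667, 0.2289, 0.0337]
tool_rot: [0.773, 0.635, 0.0, 0.0]
ft_force: [0.6, -0.7, -3.2]
opening: 0.641
```

```bash
python3 go.py .4665 .2285 .033 -.195
```

```text
shift [-0.4 -0.1  0.7] yaw 0.0 clock 26.05 F [ 0.6 -0.7 -3.2] open 0.641 q7 -1.0 tcp [0.4667 0.2289 0.0337]
```

Emit:
move_arm --rows '[[1,[0,0,0.5],0],[1,[0,0,1],0],[1,[0,0,1.3],0],[1,[0,0,1.3],0]]'

```text
clock: 26.45
tcp_pos: [0.4668, 0.2289, 0.0332]
tool_rot: [0.773, 0.635, 0.0, 0.0]
ft_force: [-1.5, -0.9, 4.6]
opening: 0.639
```

Blue is in contact with the cradle floor. Releasing and moving back over the empty stack area for the checks.

Emit:
move_arm --rows '[[0.0,[0,0,0],0],[-0.2,[0,0,0],0],[-0.4,[0,0,0],0],[-0.6,[0,0,0],0],[-0.7,[0,0,-15],0],[-0.8,[0,0,-50],0],[-1,[0,0,-95],0],[-1,[0,0,-140],0]]'

```text
clock: 27.25
tcp_pos: [0.4662, 0.2287, 0.1733]
tool_rot: [0.772, 0.635, -0.0, -0.0]
ft_force: [0.8, 0.5, -0.2]
opening: 1.0
```

Emit:
move_arm --rows '[[-1,[-210,0,-100],0],[-1,[-210,0,-100],0],[-1,[-210,0,-100],0],[-1,[-210,0,-100],0],[-1,[-210,0,-100],0],[-1,[-210,0,-100],0],[-1,[-210,0,-100],0],[-1,[-210,0,-100],0]]'

```text
clock: 28.05
tcp_pos: [0.4257, 0.0243, 0.2717]
tool_rot: [0.772, 0.636, 0.0, -0.001]
ft_force: [0.6, -0.1, 0.4]
opening: 0.999
```

Run:
```python
from h import *
t,s=snap("top","tF"),snap("side","sF")
PO={"yellow":(.460,-.2335,.133),"red":(.648,.222,.092),"green":(.6265,-.2095,-.18),"blue":(.4665,.2285,-.195)}
out=[]
for S in(t,s):
    im=cv2.resize(S["image"],None,fx=4,fy=4,interpolation=cv2.INTER_CUBIC)
    row=[]
    for c,p in PO.items():
        for a,col in((( *CA[c],.023,.034),(255,0,255)),((*CR[c],0,.010),(0,255,255))):
            q=(w2px(S,corners(p,*a))[4:]+.5)*4-.5; cv2.polylines(im,[np.round(q).astype(np.int32)],True,col,1)
    for c,p in PO.items():
        u=(w2px(S,[*p[:2],.02])[0]*4).astype(int); x,y=max(u[0]-170,0),max(u[1]-170,0)
        k=im[y:y+340,x:x+340,::-1]; k=cv2.copyMakeBorder(k,0,340-k.shape[0],0,340-k.shape[1],cv2.BORDER_CONSTANT)
        row.append(cv2.resize(k,(200,200),interpolation=cv2.INTER_AREA)if 0 else cv2.resize(k,(199,199)))
    out.append(np.hstack(row))
cv2.imwrite("pics/final.png",np.vstack(out))
cv2.imwrite("pics/sFb.png",cv2.resize(s["image"][:,:,::-1],(768,576)))
```

```text
(no output)
```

View pics/final.png

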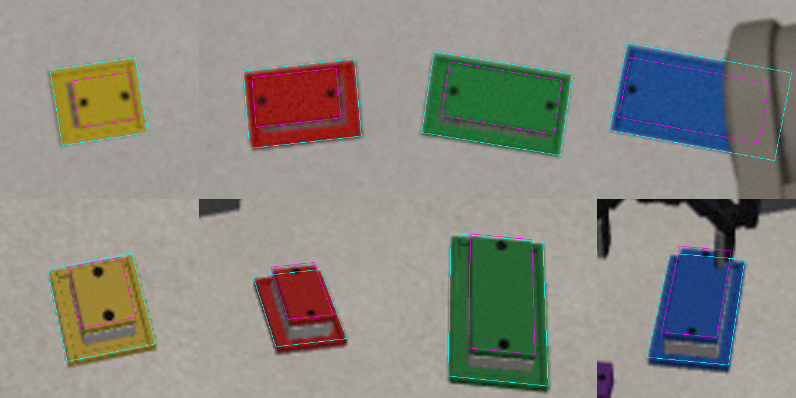

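View pics/sFb.png

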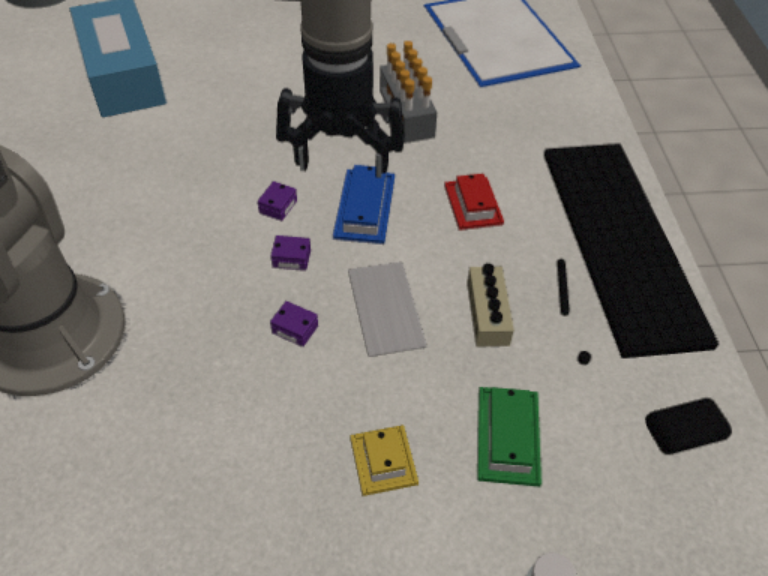

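All four cassettes sit inside their rims, and the predicted outlines agree with the lids to about 1–2 px. The rack, at (490,305), and the purple boxes are where they started.

Run:
```python
from h import *
a,b=load("side0")["image"].astype(int),load("sF")["image"].astype(int)
print("rack diff",np.abs(a-b)[170:235,310:345].mean(),"bare bench diff",np.abs(a-b)[250:315,440:475].mean())
print(arm.finish_job())
```

```text
rack diff 4.666666666666667 bare bench diff 4.976703296703297
the job is handed in; nothing more can be done
None
```

I moved the four cassettes from the stack into the cradles of their own colour, in the order yellow, red, green, blue, and handed the job in at about 28 s. Each was lowered until it touched the cradle floor, with no more than about 6 N at the wrist, and only then released.

**Final checks:** In the last top and side pictures, all four lids match the expected seated, centred outlines to about 1–2 px (2–3 mm, against 8 mm to spare). The rack's pixels are unchanged beyond image noise, and the purple look-alikes were not touched. The gripper ended open, well above everything.

**Disagreements:**
- Single-camera yaw fits differed by up to 0.055 rad while measuring, so I used values consistent with both the silhouette and rectangle methods.
- The arm hid part of the blue cassette from above in the last picture, so its placing was confirmed mainly from the side view.

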